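# Clamp a microplate on the shaker

### The arm

A 7-joint arm with a two-finger parallel gripper is mounted at the origin on the work surface. World frame = base frame: x ahead of the robot, y to its left, z up, the work surface at z = 0. Lengths are in m, angles in rad, forces in N, time in s.
With the tool pointing down it reaches from about 0.425 to 0.95 m from the base axis. Payload 4.7 kg.
Tool frame: the origin (TCP) lies midway between the tips of the shut fingers; the grasp point (between the pads) lies behind it (manip.pinch_z is the x of the grasp point in the tool frame, in m); x points along the fingers, z is the direction in which the jaws open and shut, and the axes are right-handed (so a half turn about x gives the same grasp; the last joint's range is limited). The gripper opens to 85 mm and grips with 20 to 120 N. Pads are 22 mm wide; open, the fingers measure 114 mm over their backs; the gripper's body (76 mm by 85 mm) begins 54 mm behind the grasp point. The pads swing forward as they close: fully open they stand 13 mm farther back than shut.
Start: joints at [1.179, 0.469, -0.049, 1.532, 0.024, 1.141, -0.082], TCP at [0.24, -0.631, 0.231] pointing down, gripper open.
Joint ranges: [-2.59, 2.59], [-0.33, 1.99], [-1.39, 1.29], [0.1, 2.45], [-1.04, 4.18], [0.21, 1.99], [-2.66, 2.66]. Speed limits (rad/s): [2.57, 2.57, 3.14, 3.14, 3.14, 3.14, 3.14].

### API

Orientations are given as a unit quaternion [x, y, z, w].
In Python, from workcell import get_state, optics, workorder, manip gives the robot as it stands. The module is installed in compiled form; this text tells all that it offers.
- The arm moves only by the tool carry_out, never from a script. Its argument "increments" is text: rows parted by semicolons, each of 7 numbers parted by spaces: the shift along the tool's x, y, z in mm, then the turn, a rotation vector about the tool's x, y, z in degrees, then the finger opening in mm, from 0 to 85.4. In form: tx ty tz rx ry rz fingers; .... A call has 1 to 20 rows; each row shifts and turns the pose as measured when the row begins, along the tool's axes as they then stand; what a row does not reach is not made up. A row lasts 1/12 s, in which the tool goes at most 41.7 mm and 7.16 degrees, less where a joint would pass 70% of its speed; a pose out of reach is approached as far as the arm can. A call is refused whole if a number of a shift passes 41.7 or a number of a turn 7.16, either way. A call with a gripper value outside its range is refused whole. The fingers move at their own pace and stop on an object; "newtons" is the grip in N (left out, the last holds). Time passes only in rows, so rows that do not move let the fingers close. It gives the time, the measured TCP pose, the force and the opening at its end, in the units of the state.
- get_state(): the state, without advancing time (a new reading comes with each control period).
- optics.get_image(name): name is "scene" or "top"; returns (picture, depth): 384x512x3 uint8, red, green, blue; 384x512 float32, m along the optical axis (not along the pixel's ray), 0 where there is no reading.
- optics.camera_model(name): a dict with "K" (3x3 intrinsics, pixels), "R" (3x3) and "t" (3): a world point X has camera coordinates R X + t. Camera axes: x right, y down, z forward; pixel columns grow to the right and rows downward; lengths in m; the calibration is good to about 2 mm. A picture is of the moment at which its call begins. camera_model takes no time and is no camera call.
- workorder.sign_off(): hands the job in, once; it reports no verdict.
The state is a dict: "time_s": time; "joint_pos": joint angles; "dq": joint speeds; "joint_efforts": joint torques, N m; "ee_pos": TCP position; "orientation": TCP orientation; "wrist_force": force on the tool from outside, world axes, zero at the start; "ft_torque": the same for the moment, N m; "opening": finger opening in m.
Only numpy, scipy, OpenCV 4.12 (cv2) and the standard library are available. Lean on these libraries where they do the work, as an engineer would, in place of code of your own. Each camera call takes 0.05 s, during which the arm holds its last target. There are 200 camera calls.

### The job

Get the plate shaker ready: with the fingertips push the white microplate along the deck until it sits fully home against the blue end stop, then flip the red clamp lever past its centre so that it snaps over and its foot holds the plate down. Do not lift the plate or pick anything up, and leave the other things on the bench where they are.

Things in the scene. Friction and masses are not known exactly. Their poses are not given: they have to be found in the camera images.
- shaker: White microplate shaker, fixed, 235 mm long (its x), 190 mm wide, with a flat aluminium deck 75 mm above the bench, from x = -130 to +84 mm. Origin: on the bench, straight under the plate's centre when the plate is home. x points along the deck away from the robot's side, from the open end to the blue end stop; y to the side with the clamp; z up.
- end_stop (a point): Middle of the foot of the blue end stop's face, on the deck: x = +64.3 mm in the shaker's frame. The stop is 12 mm high and 70 mm wide. Two blue rails, 8 mm high and 6 mm thick, run along the deck on either side of the plate from x = -120 to +70 mm, inner faces at y = +-44.3 mm.
- plate: White 24-well microplate with pink wells, 127.8 mm (its x, along the rails) by 85.5 mm by 14.4 mm tall, about 0.12 kg, lying loose on the deck between the rails, 20 to 42 mm short of the end stop at the start. Origin: centre of its underside. Home: its end touches the end stop, its origin then at x = 0 in the shaker's frame. It slides under about 1 N.
- clamp (a joint): Angle of the clamp lever, rad. 0: open, leaning 0.6 rad from upright to the shaker's +y, away from the plate. Grows as it swings up and over the plate (to -y): 0.6 upright, about 2.2 level with its foot on the plate. A spring throws it from upright to either side: about 2 N at the handle bring it from open past upright, then it goes over by itself in about half a second.
- lever_hinge (a point): Centre of the clamp lever's hinge pin, beside the plate: x = 0, y = +68 mm in the shaker's frame, 109 mm above the bench. The pin lies along the shaker's x, between two dark steel cheeks that stand 117 mm above the bench.
- lever_grip (a point): Middle of the round red handle of the clamp lever, 65 mm from the hinge pin. The handle is 16 mm thick and covers the lever from 30 to 90 mm from the pin; nearer the pin is a steel bar 10 mm thick. Lever open, this point stands 163 mm above the bench at y = +105 mm in the shaker's frame; lever over, it lies above the plate.
- clamp_foot: Black rubber foot of the clamp lever, 16 mm across, 35 mm along the lever and 19.6 mm to its inner side. Origin: centre of the face that comes down on the plate, near the plate's clamp-side edge. It gives up to 3 mm on a stiff spring. The lever's spring presses it on the plate with about 7 N.
- bottle: Bystander, loose: small jar with an orange cap, 60 mm across, 105 mm tall. Origin: centre of its underside.
- tube_rack: Bystander, loose: red rack 110 x 60 mm with blue-capped tubes, 75 mm tall. Origin: centre of its underside.
- pen_pot: Bystander, loose: dark red pen pot 70 x 70 mm, pens up to 145 mm high. Origin: centre of its underside.
- timer: Bystander, loose: white bench timer standing upright, 75 mm wide, 79 mm tall. Origin: centre of its underside.
- tip_box: Bystander, loose: blue pipette-tip box 115 x 80 x 60 mm. Origin: centre of its underside.
- marker: Bystander, loose: lying white marker pen with a green cap, 130 mm long, 15 mm thick. Origin: centre of its underside.
There are look-alikes about, which are no part of the job. Leave any black or yellow look-alike of the plate alone.

How it is judged:
On the way, in this order (a step that is already met when the one before it is completed fails the run):
1. the plate is home against the end stop while the clamp lever is still open (x of plate in the frame of shaker between -0.003 and 0.003 m and value of joint clamp below 0.4 rad), for 0.2 s.
2. the clamp lever has snapped over and its foot presses on the plate (value of joint clamp above 2.08 rad and contact force between clamp_foot and plate above 1 N), for 0.2 s.
At the end, for the whole second after the job is handed in: The plate lies flat and at rest within 3 mm of home against the end stop, the clamp lever is over (joint above 2.08 rad) and its foot presses on the plate with more than 1 N (all of step 2 and x of plate in the frame of shaker between -0.003 and 0.003 m and angle between plate's own z axis and vertical below 0.05 rad and linear speed of plate below 0.01 m/s); the robot touches nothing.
It fails at once if the plate is lifted more than 10 mm off the deck (z of plate in the frame of shaker above 0.085 m).
It fails at once if the plate is tipped by more than about 12 degrees (angle between plate's own z axis and vertical above 0.2 rad).
It fails at once if another loose thing on the bench is moved more than 25 mm or picked up (distance of any of bottle, tube_rack, pen_pot, timer, tip_box, marker from where it was at the start of the episode above 0.025 m).
It also fails if it takes over 48 s, if anything falls off the work surface, if the arm or the gripper's body presses on something with over 40 N, if the wrist force passes 120 N, or if a joint passes its speed limit or range.

## Working session

There is one attempt and no reset: what is moved stays moved. The work goes in short steps, Python scripts to look and compute and a tool call to move; the robot and the scene stay as the last step left them, time stands still between calls to the robot, and variables do not carry over. Pictures are saved under pics/ and viewed, about 8 in all and at most 12, crops included, and the job is handed in when it is done.

Besides the shell and the picture viewer there is one more tool, called after "Call:" in YAML: its name, and indented under it one key for each argument. carry_out: Moves the arm, as the interface text tells. Its arguments: {"type":"object","properties":{"increments":{"type":"string"},"newtons":{"type":"number"}},"required":["increments"]}

```bash
mkdir -p pics; cat > h.py <<'E'
import numpy as np, cv2
from workcell import get_state, optics, workorder, manip
def grab(name,fn):
    p,d=optics.get_image(name); np.savez(f'{name}.npz',p=p,d=d); cv2.imwrite('pics/'+fn,p[:,:,::-1]); return p,d
def pts(name,d):
    m=optics.camera_model(name); K,R,t=map(np.array,(m['K'],m['R'],m['t']))
    v,u=np.mgrid[:d.shape[0],:d.shape[1]]
    c=np.stack([(u-K[0,2])/K[0,0]*d,(v-K[1,2])/K[1,1]*d,d],-1)
    return (c-t.ravel())@R
E
python3 - <<'E'
from h import *
a,_=grab('scene','a0.png'); b,_=grab('top','b0.png')
s=get_state(); print(s['time_s'],s['ee_pos'],s['orientation'],s['opening'],manip.pinch_z)
E
```

```text
0.1 [ 0.239393   -0.63055897  0.23035825] [ 0.40190876  0.58253936 -0.40123288  0.58148897] 0.08542413605358846 -0.0187
```

View pics/b0.png

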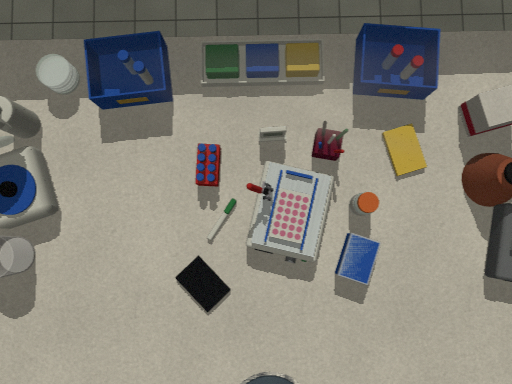

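View pics/a0.png

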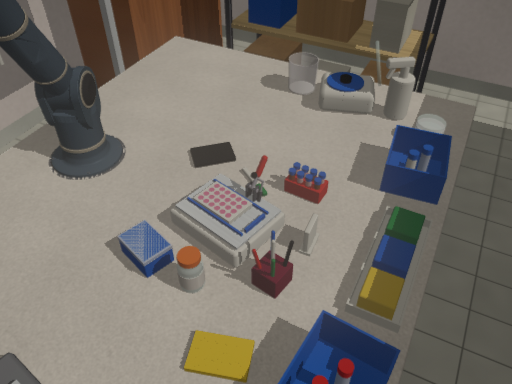

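The top view shows the shaker around (290,212), with the end stop at (300,175), the plate at (291,215), and the red lever open at (257,189). Next I measure the pose.

```bash
cat > m.py <<'E'
from h import *
def measure(show=True):
    f=np.load('top.npz'); p,d=f['p'].astype(int),f['d']; P=pts('top',d)
    hsv=cv2.cvtColor(f['p'],cv2.COLOR_RGB2HSV).astype(int)
    win=np.zeros(d.shape,bool); win[155:265,240:335]=1
    H,S,V=hsv[...,0],hsv[...,1],hsv[...,2]
    blue=win&(H>100)&(H<125)&(S>120)&(P[...,2]>.06)
    pink=win&((H>165)|(H<8))&(S>50)&(P[...,2]>.06)&(P[...,2]<.1)
    red=win&((H>170)|(H<8))&(S>150)&(P[...,2]>.11)
    return P,blue,pink,red,hsv
if __name__=='__main__':
    P,blue,pink,red,hsv=measure()
    m=optics.camera_model('top'); print(np.round(m['K'],1).tolist(),np.round(m['R'],3).tolist(),np.round(m['t'],3))
    n,l,st,c=cv2.connectedComponentsWithStats(blue.astype('uint8'),connectivity=4)
    for i in range(1,n):
        if st[i,4]<8: continue
        q=P[l==i]; mu=q.mean(0); w,V=np.linalg.eigh(np.cov(q[:,:2].T)); 
        pr=(q[:,:2]-mu[:2])@V[:,1]; print('blue',st[i],mu.round(4),'z',np.percentile(q[:,2],[10,50,90]).round(4),'ang',np.degrees(np.arctan2(V[1,1],V[0,1])).round(2),pr.min().round(4),pr.max().round(4))
    q=P[pink];print('pink',len(q),q.mean(0).round(4)); r=cv2.minAreaRect(q[:,:2].astype('float32')*1000);print(r)
    q=P[red];print('red',len(q),q.mean(0).round(4),q.min(0).round(4),q.max(0).round(4))
    z=P[...,2]; sh=np.zeros(z.shape,bool); sh[155:265,240:335]=1; sh&=(z>.055)&(z<.105)
    n,l,st,c=cv2.connectedComponentsWithStats(sh.astype('uint8')); i=1+st[1:,4].argmax()
    print('shaker',st[i],cv2.minAreaRect(P[l==i][:,:2].astype('float32')*1000)); print(np.histogram(P[l==i][:,2],bins=np.arange(.055,.106,.005)))
    im=np.load('top.npz')['p'][150:270,235:340,::-1]; cv2.imwrite('pics/c0.png',cv2.resize(im,None,fx=5,fy=5,interpolation=cv2.INTER_CUBIC))
E
python3 m.py
```

```text
[[445.7, 0.0, 258.1], [0.0, 445.7, 194.5], [0.0, 0.0, 1.0]] [[-0.02, -1.0, -0.0], [-0.996, 0.02, -0.086], [0.086, -0.001, -0.996]] [0.031 0.589 1.181]
blue [265 170  17  72 124] [ 0.5532 -0.0175  0.093 ] z [0.0811 0.0837 0.0867] ang 165.54 -0.0969 0.0907
blue [286 170  26   9  86] [ 0.6346 -0.0865  0.0865] z [0.082  0.0869 0.0896] ang 75.4 -0.033 0.0332
blue [301 179  17  71 122] [ 0.5351 -0.1103  0.0832] z [0.0808 0.0832 0.086 ] ang 165.69 -0.0893 0.095
pink 684 [ 0.53   -0.0615  0.0899]
((590.639404296875, -89.81124877929688), (88.00856018066406, 253.97474670410156), 64.97889709472656)
red 89 [0.5934 0.0292 0.1708] [0.5849 0.0121 0.1448] [0.6041 0.0453 0.1866]
shaker [ 246  161   89  101 6121] ((542.8308715820312, -64.45182800292969), (189.15029907226562, 233.79478454589844), 75.70982360839844)
(array([ 583,  373,   34, 1222, 1730,  348,  997,  811,   21,    2]), array([0.055, 0.06 , 0.065, 0.07 , 0.075, 0.08 , 0.085, 0.09 , 0.095,
       0.1  , 0.105]))
```

View pics/c0.png

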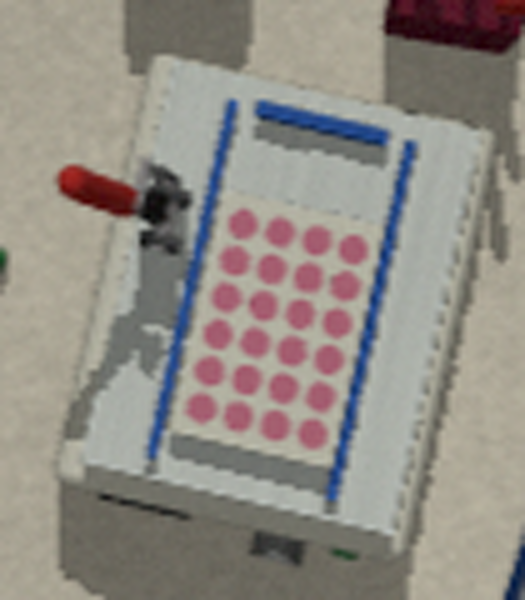

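The crop confirms it: yaw is about -14.5°, and the origin is about (0.568,-0.070) from the rail midpoints. The plate's wells centre at crop (277,328), so the plate is about 41 mm short of home. Next I write a planner that prints deltas in tool axes.

```bash
cat > pl.py <<'E'
from h import *
import sys
from scipy.spatial.transform import Rotation as Rn
a=np.radians(-14.5); O=np.array([.5684,-.0702,0]); F=Rn.from_euler('z',a).as_matrix()
def plan(*targets):
    "targets in shaker frame, mm; tool down, jaw along shaker y"
    s=get_state(); R=Rn.from_quat(s['orientation']); p=np.array(s['ee_pos'])
    print('t',round(s['time_s'],2),'shaker mm',(1000*F.T@(p-O)).round(1),'F(shaker)',(F.T@np.array(s['wrist_force'])).round(1),'open',round(s['opening'],4))
    sg=np.sign((R.as_matrix()[:,2])@F[:,1])
    z=sg*F[:,1]; x=np.array([0,0,-1.]); T=Rn.from_matrix(np.stack([x,np.cross(z,x),z],1))
    print('turn tool deg',np.degrees((R.inv()*T).as_rotvec()).round(2))
    for q in targets:
        w=O+F@(np.array(q)/1000); d=1000*(w-p)
        print(q,'world',w.round(3),'| now-axes',R.inv().apply(d).round(1),'| turned-axes',T.inv().apply(d).round(1)); p=w
if __name__=='__main__': plan(*[tuple(map(float,x.split(','))) for x in sys.argv[1:]])
E
python3 pl.py -- -150,-200,230 2>/dev/null || true
python3 pl.py ' -60,-260,230' ' -132,-1,230' ' -132,-1,81' ' -75,-1,81'
```

```text
t 0.1 shaker mm [-178.2 -624.9  230.4] F(shaker) [-0.1 -0.2  0.1] open 0.0854
turn tool deg [ 3.529e+01 -1.000e-01  3.000e-02]
(-60.0, -260.0, 230.0) world [ 0.445 -0.307  0.23 ] | now-axes [   0.7  307.3 -229.5] | turned-axes [   0.4  118.2 -364.9]
(-132.0, -1.0, 230.0) world [ 0.44  -0.038  0.23 ] | now-axes [   0.4   90.9 -253. ] | turned-axes [   0.  -72. -259.]
(-132.0, -1.0, 81.0) world [ 0.44  -0.038  0.081] | now-axes [149.    0.    0.3] | turned-axes [149.   0.   0.]
(-75.0, -1.0, 81.0) world [ 0.496 -0.052  0.081] | now-axes [-0.1 46.5 32.9] | turned-axes [ 0. 57. -0.]
```

Call:
carry_out:
  increments: "0 0 0 7 0 0 0;0 0 0 7 0 0 0;0 0 0 7 0 0 0;0 0 0 7 0 0 0;0 0 0 7 0 0 0;0 10 -30 0 0 0 0;0 10 -30 0 0 0 0;0 10 -30 0 0 0 0;0 10 -30 0 0 0 0;0 10 -30 0 0 0 0;0 10 -30 0 0 0 0;0 10 -30 0 0 0 0;0 10 -30 0 0 0 0;0 10 -30 0 0 0 0;0 10 -30 0 0 0 0;0 10 -30 0 0 0 0;0 10 -30 0 0 0 0;0 0 0 0 0 0 0"

```text
time_s: 1.6
ee_pos: [0.4544, -0.2991, 0.2207]
orientation: [-0.564, -0.433, 0.565, -0.419]
wrist_force: [0.5, -0.1, 0.3]
opening: -0.0005
```

```bash
python3 pl.py ' -132,-1,230' ' -132,-1,81' ' -75,-1,81'
```

```text
t 1.6 shaker mm [ -53.1 -250.1  220.7] F(shaker) [0.5 0.  0.3] open -0.0005
turn tool deg [-1.36 -0.61  0.94]
(-132.0, -1.0, 230.0) world [ 0.44  -0.038  0.23 ] | now-axes [  -5.4  -85.  -247.2] | turned-axes [  -9.3  -78.9 -249.1]
(-132.0, -1.0, 81.0) world [ 0.44  -0.038  0.081] | now-axes [149.    2.5   1.5] | turned-axes [149.   0.   0.]
(-75.0, -1.0, 81.0) world [ 0.496 -0.052  0.081] | now-axes [-0.9 57.  -1.4] | turned-axes [ 0. 57. -0.]
```

Call:
carry_out:
  increments: "-1 -8 -25 -1.4 -0.6 0.9 0;-1 -8 -25 0 0 0 0;-1 -8 -25 0 0 0 0;-1 -8 -25 0 0 0 0;-1 -8 -25 0 0 0 0;-1 -8 -25 0 0 0 0;-1 -8 -25 0 0 0 0;-1 -8 -25 0 0 0 0;-1 -8 -25 0 0 0 0;-1 -8 -24 0 0 0 0;0 0 0 0 0 0 0"

```text
time_s: 2.52
ee_pos: [0.4358, -0.0255, 0.2278]
orientation: [-0.556, -0.436, 0.56, -0.433]
wrist_force: [-0.3, -0.1, 0.2]
opening: -0.0002
```

```bash
python3 pl.py ' -134,-1,110' ' -134,-1,81' ' -75,-1,81'
```

```text
t 2.52 shaker mm [-139.6   10.1  227.8] F(shaker) [-0.3 -0.2  0.2] open -0.0002
turn tool deg [0.31 0.07 0.34]
(-134.0, -1.0, 110.0) world [ 0.438 -0.038  0.11 ] | now-axes [117.7   6.2  11. ] | turned-axes [117.8   5.6  11.1]
(-134.0, -1.0, 81.0) world [ 0.438 -0.038  0.081] | now-axes [29.   0.2 -0. ] | turned-axes [29.  0.  0.]
(-75.0, -1.0, 81.0) world [ 0.496 -0.052  0.081] | now-axes [-0.4 59.   0.3] | turned-axes [ 0. 59. -0.]
```

Call:
carry_out:
  increments: "20 1 2 0.3 0 0.3 0;20 1 2 0 0 0 0;20 1 2 0 0 0 0;20 1 2 0 0 0 0;20 1 2 0 0 0 0;15 1 1 0 0 0 0;0 0 0 0 0 0 0;0 0 0 0 0 0 0"

```text
time_s: 3.18
ee_pos: [0.4392, -0.0396, 0.1088]
orientation: [-0.558, -0.433, 0.558, -0.435]
wrist_force: [0.2, -0.5, 0.6]
opening: -0.0004
```

```bash
python3 pl.py ' -134,-1,81' ' -75,-1,81'; python3 -c "
from h import *
p,d=grab('top','b1.png'); q=p[150:270,235:340,::-1]
p2,_=grab('scene','a1.png'); r=p2[120:280,130:290,::-1]
cv2.imwrite('pics/d1.png',np.hstack([cv2.resize(q,(350,400),interpolation=3),cv2.resize(r,(400,400),interpolation=3)]))"
```

```text
t 3.18 shaker mm [-132.7   -2.8  108.8] F(shaker) [ 0.3 -0.5  0.6] open -0.0004
turn tool deg [ 0.23  0.13 -0.13]
(-134.0, -1.0, 81.0) world [ 0.438 -0.038  0.081] | now-axes [27.8 -1.3 -1.8] | turned-axes [27.8 -1.3 -1.8]
(-75.0, -1.0, 81.0) world [ 0.496 -0.052  0.081] | now-axes [ 0.1 59.   0.2] | turned-axes [ 0. 59. -0.]
```

View pics/d1.png

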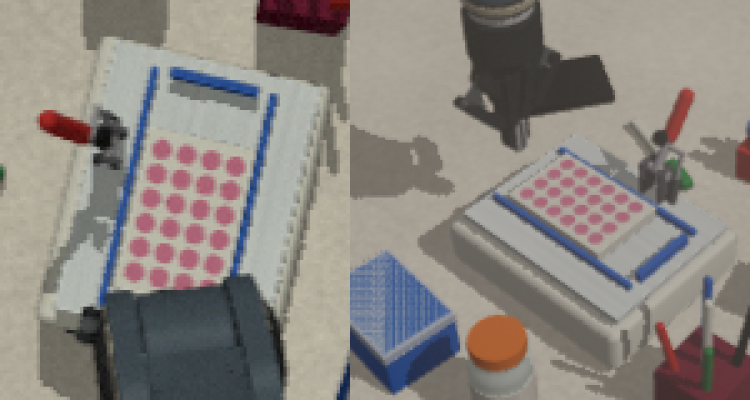

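The shut fingers stand behind the plate's near end, over the open end of the deck (right panel at (515,140)). The rails and lever are clear, so I descend.

Call:
carry_out:
  increments: "7 -1 -1 0 0 0 0;7 0 -1 0 0 0 0;7 0 0 0 0 0 0;6 0 0 0 0 0 0;0 0 0 0 0 0 0;0 0 0 0 0 0 0"

```text
time_s: 3.78
ee_pos: [0.4419, -0.0371, 0.083]
orientation: [0.56, 0.431, -0.556, 0.437]
wrist_force: [-0.0, 0.3, -0.1]
opening: 0.0002
```

```bash
python3 pl.py ' -118,-1,81' ' -75,-1,81'
```

```text
t 3.78 shaker mm [-130.8    0.4   83. ] F(shaker) [-0.1  0.3 -0.1] open 0.0002
turn tool deg [ 0.26  0.05 -0.63]
(-118.0, -1.0, 81.0) world [ 0.454 -0.042  0.081] | now-axes [ 2.2 12.8  1.4] | turned-axes [ 2.  12.8  1.4]
(-75.0, -1.0, 81.0) world [ 0.496 -0.052  0.081] | now-axes [ 0.5 43.   0.2] | turned-axes [ 0. 43. -0.]
```

Call:
carry_out:
  increments: "1 3 0 0 0 -0.6 0;0 3 0 0 0 0 0;0 3 0 0 0 0 0;0 3 0 0 0 0 0;0 3 0 0 0 0 0;0 3 0 0 0 0 0;0 3 0 0 0 0 0;0 3 0 0 0 0 0;0 3 0 0 0 0 0;0 3 0 0 0 0 0"

```text
time_s: 4.62
ee_pos: [0.4714, -0.0448, 0.082]
orientation: [-0.556, -0.435, 0.56, -0.433]
wrist_force: [-2.2, 0.7, 3.2]
opening: 0.0003
```

```bash
python3 pl.py ' -75,-1,81'
```

```text
t 4.62 shaker mm [-100.3    0.3   82. ] F(shaker) [-2.3  0.1  3.2] open 0.0003
turn tool deg [0.27 0.12 0.34]
(-75.0, -1.0, 81.0) world [ 0.496 -0.052  0.081] | now-axes [ 0.9 25.3  1.5] | turned-axes [ 1.  25.3  1.3]
```

Call:
carry_out:
  increments: "0 3 0 0 0 0 0;0 3 0 0 0 0 0;0 3 0 0 0 0 0;0 3 0 0 0 0 0;0 3 0 0 0 0 0"

```text
time_s: 5.03
ee_pos: [0.4868, -0.0487, 0.0819]
orientation: [-0.556, -0.436, 0.56, -0.433]
wrist_force: [-2.2, 0.7, 2.2]
opening: 0.0003
```

```bash
python3 pl.py ' -75,-1,81'; python3 -c "
from h import *
p,d=grab('top','b2.png'); q=p[150:270,235:340,::-1]
p2,_=grab('scene','a2.png'); r=p2[120:280,130:290,::-1]
cv2.imwrite('pics/d2.png',np.hstack([cv2.resize(q,(350,400),interpolation=3),cv2.resize(r,(400,400),interpolation=3)]))"
```

```text
t 5.03 shaker mm [-84.4   0.4  81.9] F(shaker) [-2.3  0.2  2.2] open 0.0003
turn tool deg [0.27 0.14 0.42]
(-75.0, -1.0, 81.0) world [ 0.496 -0.052  0.081] | now-axes [0.8 9.4 1.4] | turned-axes [0.9 9.4 1.4]
```

View pics/d2.png

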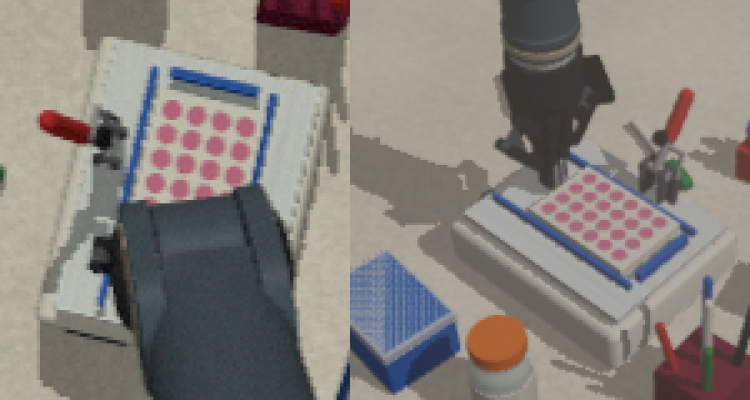

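The plate is sliding square between the rails and is a few mm short of the stop (top view, about (210,95)). I continue in short pushes and watch the force.

Call:
carry_out:
  increments: "0 2 0 0 0 0 0;0 2 0 0 0 0 0;0 2 0 0 0 0 0;0 2 0 0 0 0 0"

```text
time_s: 5.47
ee_pos: [0.4953, -0.0509, 0.0817]
orientation: [-0.556, -0.436, 0.56, -0.433]
wrist_force: [-2.5, 0.3, 2.6]
opening: -0.0002
```

Call:
carry_out:
  increments: "0 1.5 0 0 0 0 0;0 1.5 0 0 0 0 0"

```text
time_s: 5.63
ee_pos: [0.4965, -0.0513, 0.0815]
orientation: [-0.555, -0.437, 0.562, -0.432]
wrist_force: [-7.9, 2.4, 6.7]
opening: -0.0
```

```bash
python3 pl.py ' -75,-1,81'
```

```text
t 5.63 shaker mm [-74.4   0.3  81.5] F(shaker) [-8.3  0.3  6.7] open -0.0
turn tool deg [0.26 0.18 0.68]
(-75.0, -1.0, 81.0) world [ 0.496 -0.052  0.081] | now-axes [ 0.5 -0.6  1.3] | turned-axes [ 0.5 -0.6  1.3]
```

Force jumped to 8 N at the expected home position. I hold briefly, back off, then lift.

Call:
carry_out:
  increments: "0 1 0 0 0 0 0;0 0.5 0 0 0 0 0;0 -3 0 0 0 0 0;0 -6 0 0 0 0 0;0 -8 0 0 0 0 0;0 -8 0 0 0 0 0;-15 0 0 0 0 0 0;-25 0 0 0 0 0 0;-30 0 0 0 0 0 0;-30 0 0 0 0 0 0;-30 0 0 0 0 0 0;-30 0 0 0 0 0 0;0 0 0 0 0 0 0"

```text
time_s: 6.72
ee_pos: [0.4694, -0.0442, 0.2468]
orientation: [-0.554, -0.437, 0.561, -0.432]
wrist_force: [0.5, 0.3, 0.1]
opening: -0.0002
```

```bash
python3 pl.py ' -110,165,250' ' 0,165,250' ' 0,165,160' ' 0,84,160'; python3 -c "
from h import *
p,d=grab('top','b3.png'); q=p[150:270,235:340,::-1]
p2,_=grab('scene','a3.png'); r=p2[120:280,130:290,::-1]
cv2.imwrite('pics/d3.png',np.hstack([cv2.resize(q,(350,400),interpolation=3),cv2.resize(r,(400,400),interpolation=3)]))"
```

```text
t 6.72 shaker mm [-102.3    0.4  246.8] F(shaker) [0.4 0.4 0.1] open -0.0002
turn tool deg [0.36 0.21 0.61]
(-110.0, 165.0, 250.0) world [0.503 0.117 0.25 ] | now-axes [  -3.8   -6.7 -164.7] | turned-axes [  -3.2   -7.7 -164.6]
(0.0, 165.0, 250.0) world [0.61 0.09 0.25] | now-axes [ -1.2 110.    0.7] | turned-axes [  0. 110.  -0.]
(0.0, 165.0, 160.0) world [0.61 0.09 0.16] | now-axes [90.   1.  -0.3] | turned-axes [90.  0.  0.]
(0.0, 84.0, 160.0) world [0.589 0.011 0.16 ] | now-axes [ 0.3 -0.5 81. ] | turned-axes [ 0.  0. 81.]
```

View pics/d3.png

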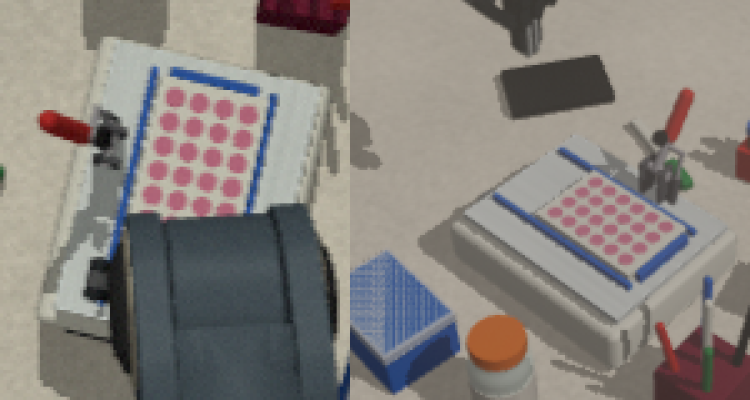

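The plate is seated against the stop and the lever is still open. I move around to the lever's outer side.

Call:
carry_out:
  increments: "-2 0 -20 0.3 0.2 0.6 0;-1 0 -20 0 0 0 0;0 0 -20 0 0 0 0;0 0 -20 0 0 0 0;0 0 -20 0 0 0 0;0 0 -20 0 0 0 0;0 0 -20 0 0 0 0;0 0 -20 0 0 0 0;0 0 0 0 0 0 0;0 15 0 0 0 0 0;0 15 0 0 0 0 0;0 15 0 0 0 0 0;0 15 0 0 0 0 0;0 15 0 0 0 0 0;0 15 0 0 0 0 0;0 10 0 0 0 0 0;0 0 0 0 0 0 0;0 0 0 0 0 0 0"

```text
time_s: 8.32
ee_pos: [0.5924, 0.0807, 0.2116]
orientation: [-0.543, -0.44, 0.578, -0.423]
wrist_force: [-0.8, 1.7, -0.5]
opening: 0.0
```

```bash
python3 pl.py ' 0,165,250' ' 0,165,163' ' 0,84,163'
```

```text
t 8.32 shaker mm [-14.5 152.1 211.6] F(shaker) [-1.2  1.5 -0.5] open 0.0
turn tool deg [-0.32  1.4   2.81]
(0.0, 165.0, 250.0) world [0.61 0.09 0.25] | now-axes [-39.4  12.5 -12. ] | turned-axes [-38.4  14.5 -12.9]
(0.0, 165.0, 163.0) world [0.61  0.09  0.163] | now-axes [86.9  4.3 -2.1] | turned-axes [87.  0.  0.]
(0.0, 84.0, 163.0) world [0.589 0.011 0.163] | now-axes [ 2.   0.5 81. ] | turned-axes [ 0.  0. 81.]
```

Call:
carry_out:
  increments: "0 4 -4 -0.3 1.4 2.8 0;0 4 -4 0 0 0 0;0 4 -2 0 0 0 0;10 2 0 0 0 0 0;10 0 0 0 0 0 0;10 0 0 0 0 0 0;10 0 0 0 0 0 0;0 0 0 0 0 0 0;0 0 0 0 0 0 0"

```text
time_s: 9.07
ee_pos: [0.6057, 0.087, 0.1645]
orientation: [-0.556, -0.434, 0.562, -0.432]
wrist_force: [0.1, 1.1, -0.3]
opening: 0.0002
```

```bash
python3 pl.py ' 0,165,163' ' 0,84,163'; python3 -c "
from h import *
p,d=grab('top','b4.png'); q=p[150:270,235:340,::-1]
p2,_=grab('scene','a4.png'); r=p2[120:280,130:290,::-1]
cv2.imwrite('pics/d4.png',np.hstack([cv2.resize(q,(350,400),interpolation=3),cv2.resize(r,(400,400),interpolation=3)]))"
```

```text
t 9.07 shaker mm [ -3.3 161.6 164.5] F(shaker) [-0.2  1.1 -0.3] open 0.0002
turn tool deg [0.04 0.19 0.43]
(0.0, 165.0, 163.0) world [0.61  0.09  0.163] | now-axes [ 1.4  3.3 -3.4] | turned-axes [ 1.5  3.3 -3.4]
(0.0, 84.0, 163.0) world [0.589 0.011 0.163] | now-axes [ 0.3 -0.1 81. ] | turned-axes [ 0.  0. 81.]
```

View pics/d4.png

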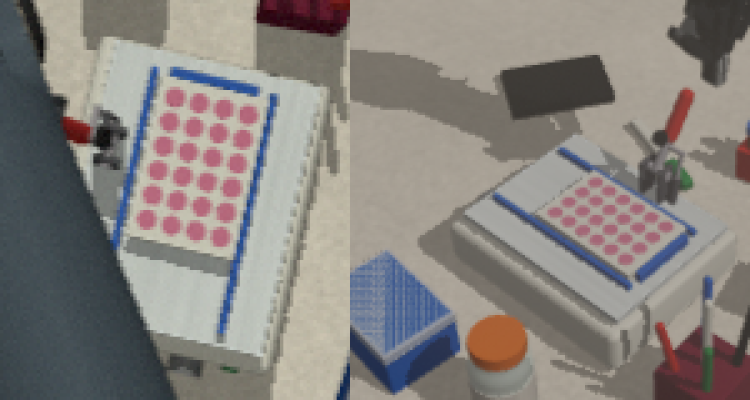

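The plate is home: its wells centre moved about 41 mm, as needed. The fingertips stand outside the lever at (715,75). I push toward -y.

Call:
carry_out:
  increments: "0 1 4 0 0 0 0;0 1 4 0 0 0 0;0 1 4 0 0 0 0;0 0 4 0 0 0 0;0 0 4 0 0 0 0;0 0 4 0 0 0 0;0 0 4 0 0 0 0"

```text
time_s: 9.75
ee_pos: [0.6032, 0.0579, 0.1679]
orientation: [-0.559, -0.434, 0.559, -0.432]
wrist_force: [-1.6, 6.3, 6.6]
opening: 0.0004
```

```bash
python3 pl.py ' 0,84,163'
```

```text
t 9.75 shaker mm [  1.7 132.7 167.9] F(shaker) [-3.1  5.7  6.6] open 0.0004
turn tool deg [ 0.02 -0.04  0.11]
(0.0, 84.0, 163.0) world [0.589 0.011 0.163] | now-axes [ 4.9 -1.7 48.7] | turned-axes [ 4.9 -1.7 48.7]
```

Call:
carry_out:
  increments: "0.5 0 4 0 0 0 0;0.5 0 4 0 0 0 0;0.5 0 4 0 0 0 0;0.5 0 4 0 0 0 0"

```text
time_s: 10.08
ee_pos: [0.6025, 0.0542, 0.1722]
orientation: [0.565, 0.438, -0.55, 0.432]
wrist_force: [0.4, 5.7, 5.3]
opening: 0.0001
```

```bash
python3 pl.py ' 0,84,163'; python3 -c "
from h import *
p2,_=grab('scene','a5.png'); r=p2[130:230,200:325,::-1]
cv2.imwrite('pics/d5.png',cv2.resize(r,(625,500),interpolation=3))"
```

```text
t 10.08 shaker mm [  1.8 128.9 172.2] F(shaker) [-1.   5.6  5.3] open 0.0001
turn tool deg [ 0.37 -1.23 -0.35]
(0.0, 84.0, 163.0) world [0.589 0.011 0.163] | now-axes [ 8.3 -2.2 45.1] | turned-axes [ 9.2 -1.8 44.9]
```

View pics/d5.png

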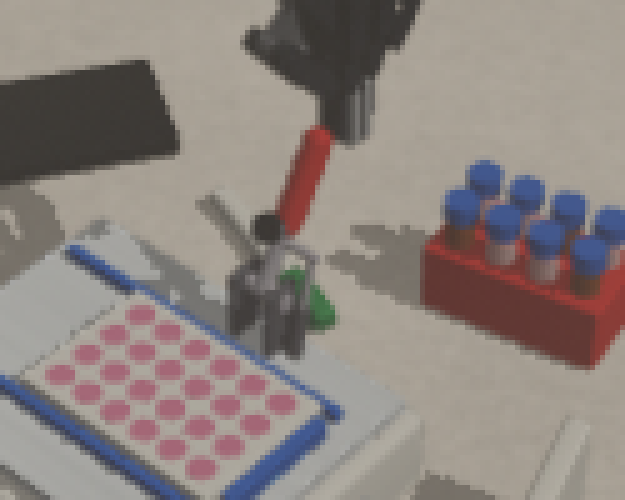

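The lever is rising: the fingertip presses the upper part of the handle at (325,135). The arm yields to the force, so I take bigger steps and correct the tilt.

Call:
carry_out:
  increments: "1 0 9 0.4 -1.2 -0.3 0;1 0 9 0 -0.4 0 0;1 0 9 0 -0.4 0 0"

```text
time_s: 10.38
ee_pos: [0.6, 0.0439, 0.1781]
orientation: [0.563, 0.435, -0.552, 0.436]
wrist_force: [-1.4, 7.7, 11.8]
opening: -0.0002
```

```bash
python3 pl.py ' 0,84,170'
```

```text
t 10.38 shaker mm [  2.1 118.4 178.1] F(shaker) [-3.3  7.1 11.8] open -0.0002
turn tool deg [ 0.47 -0.6  -0.6 ]
(0.0, 84.0, 170.0) world [0.589 0.011 0.17 ] | now-axes [ 7.7 -2.4 34.4] | turned-axes [ 8.1 -2.1 34.4]
```

```bash
python3 -c "
from h import *
p2,d=grab('scene','a6.png'); r=p2[130:210,220:320,::-1]
cv2.imwrite('pics/d6.png',cv2.resize(r,(700,560),interpolation=3))
P=pts('scene',d); h=cv2.cvtColor(p2,cv2.COLOR_RGB2HSV).astype(int)
import pl
m=np.zeros(d.shape,bool); m[140:190,240:285]=1; m&=((h[...,0]>170)|(h[...,0]<8))&(h[...,1]>120)&(P[...,2]>.11)
q=1000*(P[m]-pl.O)@pl.F; q=q[np.abs(q[:,0])<20]; 
for z in range(120,210,10):
  k=q[(q[:,2]>=z)&(q[:,2]<z+10)]
  if len(k): print(z,len(k),np.median(k,0).round(1))
"
```

```text
140 7 [  6.6  80.3 146.7]
150 21 [  5.5  82.7 155.3]
160 20 [  5.3  87.  165.7]
170 22 [  5.8  91.  176.1]
180 24 [  5.2  95.9 186.6]
190 9 [  2.3  99.4 191.7]
```

View pics/d6.png

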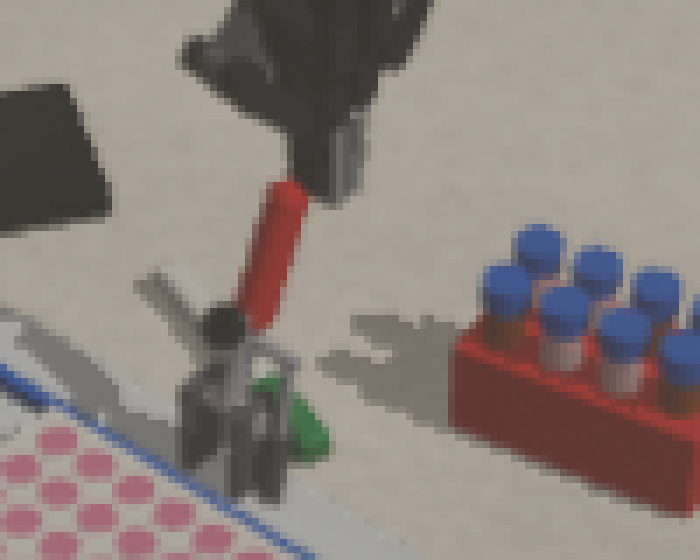

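The lever is partway up at a lean of about 0.4 rad, touching only near the fingertip, and the flared knuckles keep me from going lower. Safer: back off, turn the gripper 90° so its flat side faces the lever, and re-engage lower.

Call:
carry_out:
  increments: "0 0 -10 0 0 0 0;0 0 -15 0 0 0 0;0 0 -15 0 0 0 0;0 0 -10 0 0 0 0;0 0 0 0 0 0 0"

```text
time_s: 10.85
ee_pos: [0.6128, 0.0899, 0.1796]
orientation: [0.563, 0.432, -0.553, 0.437]
wrist_force: [-0.2, 0.5, 0.1]
opening: 0.0001
```

```bash
python3 pl.py ' 0,165,165'; python3 -c "
from h import *
print(get_state()['joint_pos'])"
```

```text
t 10.85 shaker mm [  2.9 166.1 179.6] F(shaker) [-0.3  0.5  0.1] open 0.0001
turn tool deg [ 0.3  -0.34 -0.79]
(0.0, 165.0, 165.0) world [0.61  0.09  0.165] | now-axes [14.6 -3.1  1.2] | turned-axes [14.6 -2.9  1.1]
[ 0.02523207  0.43994874 -0.32172988  1.72557278  0.16400417  0.98719571
 -2.17526719]
```

Call:
carry_out:
  increments: "0 0 0 -7 -0.3 -0.7 0;0 0 0 -7 0 0 0;0 0 0 -7 0 0 0;0 0 0 -7 0 0 0;0 0 0 -7 0 0 0;0 0 0 -7 0 0 0;0 0 0 -7 0 0 0;0 0 0 -7 0 0 0;0 0 0 -7 0 0 0;0 0 0 -7 0 0 0;0 0 0 -7 0 0 0;0 0 0 -7 0 0 0;0 0 0 -6 0 0 0;0 0 0 0 0 0 0"

```text
time_s: 12.02
ee_pos: [0.6086, 0.0737, 0.1717]
orientation: [0.066, 0.707, -0.08, 0.699]
wrist_force: [0.5, 0.5, -0.4]
opening: -0.0001
```

```bash
sed -i 's/sg=.*/sg=1/; s/z=sg\*F\[:,1\]/z=F[:,0]/; s/jaw along shaker y/jaw along shaker x/' pl.py; python3 pl.py ' 0,160,150' ' 0,78,150'
```

```text
t 12.02 shaker mm [  2.9 149.4 171.7] F(shaker) [ 0.4  0.6 -0.4] open -0.0001
turn tool deg [ 2.65 -0.51  1.18]
(0.0, 160.0, 150.0) world [0.608 0.085 0.15 ] | now-axes [21.5 11.1 -2.2] | turned-axes [21.7 10.6 -2.9]
(0.0, 78.0, 150.0) world [0.588 0.005 0.15 ] | now-axes [  1.7 -81.9  -3.8] | turned-axes [  0. -82.  -0.]
```

Call:
carry_out:
  increments: "7 4 -1 2.6 -0.5 1.2 0;8 4 -1 0 0 0 0;7 0 -1 0 0 0 0;0 0 0 0 0 0 0;0 -6 0 0 0 0 0;0 -6 0 0 0 0 0;0 -6 0 0 0 0 0;0 -6 0 0 0 0 0;0 -6 0 0 0 0 0"

```text
time_s: 12.77
ee_pos: [0.5996, 0.0509, 0.1479]
orientation: [0.092, 0.701, -0.092, 0.701]
wrist_force: [0.5, 4.6, 2.5]
opening: -0.0003
```

```bash
python3 pl.py ' 0,78,150'
```

```text
t 12.77 shaker mm [-1.000e-01  1.250e+02  1.479e+02] F(shaker) [-0.6  4.6  2.5] open -0.0003
turn tool deg [-0.45  0.01 -0.04]
(0.0, 78.0, 150.0) world [0.588 0.005 0.15 ] | now-axes [ -2.1 -47.    0.4] | turned-axes [ -2.1 -47.    0.1]
```

Contact is clean now (4.6 N). I continue.

Call:
carry_out:
  increments: "0 -7 0 0 0 0 0;0 -7 0 0 0 0 0;0 -7 0 0 0 0 0;0 -7 0 0 0 0 0"

```text
time_s: 13.1
ee_pos: [0.5929, 0.0227, 0.1501]
orientation: [0.093, 0.7, -0.091, 0.703]
wrist_force: [0.4, 0.5, -0.2]
opening: -0.0003
```

```bash
python3 pl.py ' 0,78,150'
```

```text
t 13.1 shaker mm [  0.4  96.  150.1] F(shaker) [ 0.3  0.6 -0.2] open -0.0003
turn tool deg [-0.38  0.22 -0.19]
(0.0, 78.0, 150.0) world [0.588 0.005 0.15 ] | now-axes [  0.  -18.   -0.3] | turned-axes [  0.1 -18.   -0.4]
```

Call:
carry_out:
  increments: "0 -6 0 0 0 0 0;0 -6 0 0 0 0 0;0 0 0 0 0 0 0;0 0 0 0 0 0 0"

```text
time_s: 13.43
ee_pos: [0.5875, 0.0036, 0.1485]
orientation: [0.093, 0.701, -0.095, 0.701]
wrist_force: [-0.1, 0.5, -0.1]
opening: -0.0002
```

```bash
python3 pl.py ' 0,78,150'; python3 -c "
from h import *
p2,_=grab('scene','a7.png'); r=p2[110:230,180:330,::-1]
cv2.imwrite('pics/d7.png',cv2.resize(r,(700,560),interpolation=3))"
```

```text
t 13.43 shaker mm [  0.   76.2 148.5] F(shaker) [-0.2  0.5 -0.1] open -0.0002
turn tool deg [-0.72  0.05  0.14]
(0.0, 78.0, 150.0) world [0.588 0.005 0.15 ] | now-axes [-1.5  1.8 -0.1] | turned-axes [-1.5  1.8 -0. ]
```

View pics/d7.png

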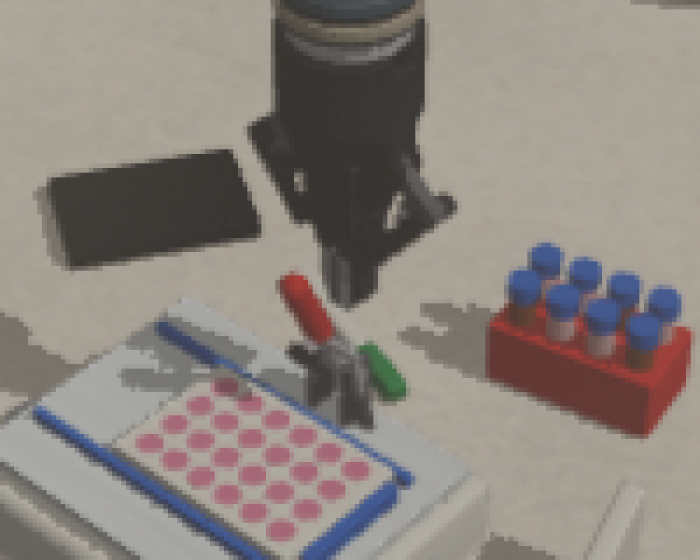

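The lever has passed upright and is falling toward the plate, with its handle at (305,305) clear of the finger. I retreat to +y and up.

Call:
carry_out:
  increments: "0 8 0 0 0 0 0;0 15 0 0 0 0 0;0 15 0 0 0 0 0;-20 15 0 0 0 0 0;-25 5 0 0 0 0 0;-25 0 0 0 0 0 0;-25 0 0 0 0 0 0;0 0 0 0 0 0 0;0 0 0 0 0 0 0;0 0 0 0 0 0 0;0 0 0 0 0 0 0;0 0 0 0 0 0 0"

```text
time_s: 14.48
ee_pos: [0.6017, 0.0716, 0.2428]
orientation: [0.089, 0.704, -0.091, 0.698]
wrist_force: [-0.0, 0.4, -0.3]
opening: 0.0
```

```bash
python3 pl.py ' 0,150,250'; python3 -c "
from h import *
import pl
p,d=grab('top','b8.png'); q=p[150:270,235:340,::-1]
p2,d2=grab('scene','a8.png'); r=p2[120:280,130:290,::-1]
cv2.imwrite('pics/d8.png',np.hstack([cv2.resize(q,(350,400),interpolation=3),cv2.resize(r,(400,400),interpolation=3)]))
P=pts('scene',d2); h=cv2.cvtColor(p2,cv2.COLOR_RGB2HSV).astype(int)
Q=1000*(P-pl.O)@pl.F
m=((h[...,0]>170)|(h[...,0]<8))&(h[...,1]>150)&(abs(Q[...,0])<15)&(Q[...,1]>-40)&(Q[...,1]<130)&(Q[...,2]>95)&(Q[...,2]<210)
k=Q[m]; c=np.polyfit(k[:,1],k[:,2],1); print('handle',len(k),k.min(0).round(),k.max(0).round(),'slope',c.round(3),'clamp~',.6+np.pi/2-np.arctan(c[0])*-1*-1)
Z=Q[...,2]; H=h
pk=((h[...,0]>160)|(h[...,0]<8))&(h[...,1]>50)&(h[...,1]<150)&(abs(Q[...,0])<75)&(abs(Q[...,1])<45)&(abs(Z-89)<8)
print('pink scene x range',Q[pk][:,0].min(),Q[pk][:,0].max(),Q[pk].mean(0))
"
```

```text
t 14.48 shaker mm [ -3.3 145.6 242.8] F(shaker) [-0.1  0.4 -0.3] open 0.0
turn tool deg [-0.14 -0.46  0.16]
(0.0, 150.0, 250.0) world [0.606 0.075 0.25 ] | now-axes [-7.2  4.4  3.2] | turned-axes [-7.2  4.4  3.3]
handle 84 [ -1. -21. 107.] [ 11.  33. 119.] slope [2.30000e-02 1.12882e+02] clamp~ 2.148206531378923
pink scene x range -54.89189242708913 56.824762844408504 [ 3.99834707 -2.46904583 89.92451629]
```

View pics/d8.png

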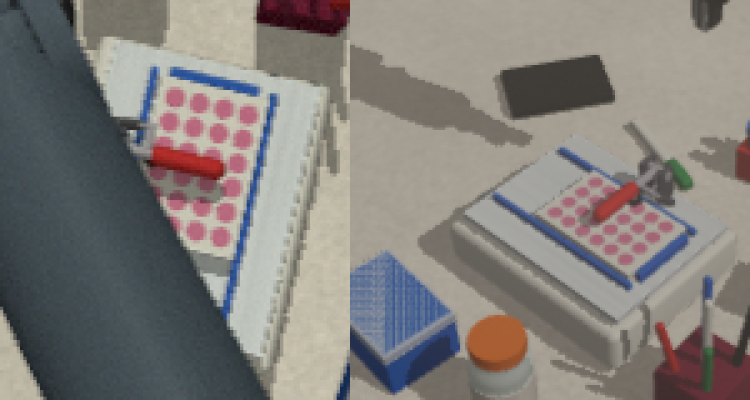

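The lever lies level over the plate (red handle at (187,163)). The wells sit at the same pixels as before the flip, so the plate has not moved. The arm is clear with no force on it, so I hand in.

```bash
python3 -c "
from h import *
print(workorder.sign_off())"
```

```text
the job is handed in; nothing more can be done
None
```

The plate is home against the blue end stop and the red clamp lever has snapped over onto it. I handed the job in at about 14.5 s of the 48 s allowed; the sign-off gives no verdict.

- **Pushing the plate:** I pushed it about 41 mm with the shut fingertips until the force rose to about 8 N at the expected home position.
- **Flipping the lever:** The first push only got it partway, because the arm gave way and the finger was riding up at the handle's end. I backed off, turned the gripper 90°, pushed lower on the handle, and it went past upright and over by itself.
- **Last checks:**
  - In the pictures, the handle lies level over the plate, at a clamp angle of about 2.15 to 2.19 rad.
  - The wells I compared are at the same pixels as before the flip, so the plate stayed home.
  - The wrist force is about zero with the arm clear. The items visible in the crops look undisturbed.
- **Not confirmed:**
  - I could not measure the foot's force on the plate directly; I infer it from the lever's angle.
  - A rough average of the pink wells in the scene camera put the plate at x = +4 mm. I put that down to the lever hiding some wells and to calibration error. The stop contact and the top camera both say home.

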